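Set out the camera-fitting parts in a row on the notepad

TASK

Set out the parts for the camera fitting, which now stand behind the lamp supply, in a row along the middle of the notepad to its left: stand the white canister at the centre of the pad with the adapter ring resting squarely on top of it, stand the objective in the middle of the free space between the canister and the end of the pad where the wafer carrier lies, and the eyepiece likewise on the side of the black canister. All stand upright and free, nothing is tipped over on the way, and the dropper bottle stays where it is.

Things in the scene. Friction and masses are not known exactly. Their poses are not given: they have to be found in the camera images.
- white_canister: Part to move: off-white screw canister, a plain upright cylinder 41 mm in diameter and 50 mm high with a flat top. Origin at the centre of its underside, z up. Grasp round the body at any height. All parts to move start on the strip of bench behind the lamp supply and the drawer chest (both end before x 0.556; the chest is 0.13 m high), with the bench edge at x 0.68 and wall plugs from x 0.70.
- cmount_ring: Part to move: black camera adapter ring lying flat, 40 mm outer diameter, open in the middle, 18 mm high. Origin at the centre of its underside, z along its axis. Grasp across the outside.
- objective: Part to move: small silvery-white microscope objective standing on its flange, 44 mm high; 27 mm in diameter at the foot, 25 mm at 29 mm height, then a cone to the tip. Origin at the centre of its underside, z up. Grasp round the body 10 to 28 mm above the foot.
- eyepiece: Part to move: black microscope eyepiece with a thin white band, standing upright, 63 mm high; 39 mm in diameter near the foot, 33 mm at 36 mm height, narrower above. Origin at the centre of its underside, z up. Grasp round the body 15 to 33 mm above the foot.
- pad: Notepad lying flat, fixed: 148 mm long (its x axis) by 105 mm wide (its y axis), 10 mm thick, so its top is 10 mm above its origin. Origin under its centre on the bench. It lies with its long axis roughly along world x, left of the lamp supply (a box that fills x 0.28 to 0.54, y 0 to 0.205, 0.21 m high; carry things over it).
- carrier: Marker: round whitish wafer carrier, a flat dish 64 mm in diameter, 14 mm high, fixed just off one end of the pad, about 112 mm from the pad's centre. Origin at the centre of its underside. Which end it lies at varies.
- black_canister: Marker: black screw canister, upright cylinder 37 mm in diameter, 62 mm high, fixed just off the other end of the pad, about 112 mm from the pad's centre. Origin at the centre of its underside.
- dropper: Bystander: dark red-brown dropper bottle with a black cap, 36 mm in diameter, 86 mm high, loose, behind the drawer chest, right of the parts. Origin at the centre of its underside. Not part of the job. Keep the arm clear of two monitor panels, one left (edge at x 0.54, y 0.34, 0.28 to 0.57 m high) and one right (edge at x 0.32, y -0.17, 0.21 to 0.50 m high).

How it is judged:
By the outcome, as a careful person would: the job done as asked, in the order asked, and still so for the second after the job is handed in, with the robot touching nothing.
It also fails if it takes over 133 s, if anything falls off the work surface, if the arm or the gripper's body presses on something with over 40 N, if the wrist force passes 120 N, or if a joint passes its speed limit or range.

ROBOT

A 6-joint arm with a two-finger parallel gripper is mounted at the origin on the work surface; the furniture and walls round the work are solid. World frame = base frame: x ahead of the robot, y to its left, z up, the work surface at z = 0. Lengths are in mm, angles in rad, forces in N, time in s.
With the tool pointing down it reaches from about 275 to 1000 mm from the base axis. Payload 8.4 kg.
Tool frame: the origin (TCP) lies on the centre line of the jaws, within the pads' length; the fingertips stand 17 mm ahead of it and the grasp point (between the pads) lies 2 mm behind it; z points along the fingers, y is the line along which they close (so a half turn about z gives the same grasp; the last joint's range is limited). The gripper opens to 85 mm and grips with 20 to 120 N. Pads are 22 mm wide; open, the fingers measure 114 mm over their backs; the gripper's body (76 mm by 85 mm) begins 54 mm behind the grasp point. The pads swing forward as they close: fully open they stand 13 mm farther back than shut.
Start: joints at [-1.344, 0.353, 1.633, -0, 1.155, -0.002], TCP at [141.754, -608.715, 248.281] pointing down, gripper open.
Joint ranges: [-2.63, 2.63], [-0.92, 2.1], [0.06, 2.66], [-1.3, 4.44], [0, 2.69], [-3.02, 3.02]. Speed limits (rad/s): [2.22, 2.22, 2.79, 3.14, 3.14, 3.14].

INTERFACE

Orientations are given as [roll, pitch, yaw] about the fixed x, y, z axes, in that order (R = Rz(yaw) Ry(pitch) Rx(roll)).
In Python, from rig import r, eyes gives the robot as it stands. The module is installed in compiled form; this text tells all that it offers.
- The arm moves only by the shell command python3 -m inch 'ROWS' [FORCE]. ROWS is JSON, a list of rows, each a list of 7 numbers: the shift along the tool's x, y, z in m, then the turn, a rotation vector about the tool's x, y, z in degrees, then the closure, from -1 (fully open) to 1 (shut). In form: [[x, y, z, rx, ry, rz, gripper], ...]. A call has 1 to 8 rows; each row shifts and turns the commanded pose from where the row before left it, along the tool's axes as they then stand; what a row does not reach is not made up. A row lasts 1/10 s, in which the tool goes at most 50 mm and 8.59 degrees, less where a joint would pass 70% of its speed; a pose out of reach is approached as far as the arm can. A call with a gripper value outside its range is refused whole. The fingers move at their own pace and stop on an object; FORCE is the grip in N (left out, the last holds). Time passes only in rows, so rows that do not move let the fingers close. It gives the time, the measured TCP pose, the force, the opening and the grip force at its end, in the units of the state.
- r.sense(): the state, without advancing time (a new reading comes with each control period).
- eyes.grab_frame(name): name is "side" or "top"; returns a dict with "img" (420x560x3 uint8, blue, green, red), "fx", "fy", "cx", "cy" (pixels), "D" ([k1, k2, p1, p2, k3] as OpenCV has them; the pictures are not rectified), "R" (3x3) and "t" (3): a world point X has camera coordinates R X + t. Camera axes: x right, y down, z forward; pixel columns grow to the right and rows downward; lengths in mm; the calibration is good to about 2 mm. A picture is of the moment at which its call begins. There is no depth.
- r.sign_off(): hands the job in; it is judged then, once.
The state is a dict: "clock": time; "qpos": joint angles; "qvel": joint speeds; "joint_efforts": joint torques, N m; "eef_pos": TCP position; "tcp_rot": TCP orientation; "contact_force": force on the tool from outside, world axes, zero at the start; "wrist_torque": the same for the moment, N m; "opening": opening from 0.0 (shut) to 1.0 (fully open); "grasp_force": force on a finger pad.
Only numpy, scipy, OpenCV 4.12 (cv2) and the standard library are available. Lean on these libraries where they do the work, as an engineer would, in place of code of your own. Each camera call takes 0.05 s, during which the arm holds its last target. There are 200 camera calls.

## Working session

There is one attempt and no reset: what is moved stays moved. The work goes in short steps, Python scripts to look and compute and a shell command to move; the robot and the scene stay as the last step left them, time stands still between calls to the robot, and variables do not carry over. Pictures are saved under pics/ and viewed, at most 14 in all, crops included, and the job is handed in when it is done.

```bash
mkdir -p pics; python3 - <<'E'
from rig import r,eyes
import cv2
print(r.sense())
for n in("side","top"):
    f=eyes.grab_frame(n);cv2.imwrite(f"pics/{n}0.png",f["img"]);print(n,f["fx"],f["fy"],f["cx"],f["cy"],f["D"],f["R"],f["t"])
E
```

```text
{'clock': 0.0, 'qpos': array([-1.34443644e+00,  3.53637692e-01,  1.63416972e+00, -1.46379882e-05,
        1.15516966e+00, -2.40007948e-03]), 'qvel': array([-0.00144146, -0.00026214,  0.00037696,  0.00135104, -0.00016282,
        0.00075064]), 'joint_efforts': array([ 2.92305034e-03, -6.05246258e+01, -3.42063296e+01,  9.55900873e-05,
        9.47721797e-03, -1.61426482e-05]), 'eef_pos': array([ 141.62306142, -608.2676966 ,  247.5529598 ]), 'tcp_rot': array([-3.14020821e+00,  1.00608168e-05,  2.28765891e-01]), 'contact_force': array([0.03108477, 0.33196555, 0.26841862]), 'wrist_torque': array([-0.02026065, -0.01482697,  0.0095061 ]), 'grasp_force': 0.0, 'opening': 1.0038474405424267}
side 502.0483039697964 502.0483039697964 281.2374938172825 210.14014157341785 [-0.00390327  0.          0.          0.          0.        ] [[-0.90215319  0.43127828  0.01089309]
 [ 0.30709674  0.65971316 -0.68590826]
 [-0.30300365 -0.61544909 -0.72760649]] [ 382.48472333 -164.1329722  1273.03051566]
top 390.3824711096461 390.3824711096461 284.9083094126235 212.4714032776744 [-0.10005677  0.          0.          0.          0.        ] [[-1.51762382e-02 -9.99883677e-01 -1.52121736e-03]
 [-9.92962452e-01  1.52498660e-02 -1.17443648e-01]
 [ 1.17453184e-01 -2.71841053e-04 -9.93078383e-01]] [ 80.72400046 469.14009566 985.18117639]
```

View pics/side0.png

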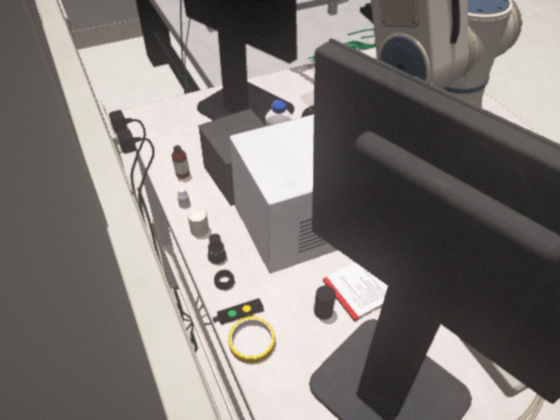

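View pics/top0.png

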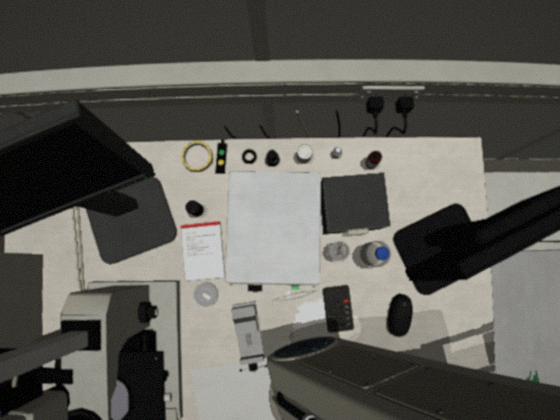

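Both views show the parts. In the top picture, from left to right: ring (249,156), eyepiece (272,158), white canister (304,153), objective (337,153) and dropper (373,159). The pad is at about (202,251), the black canister at its far end (195,208) and the carrier at its near end (206,293). Next I crop for detail.

```bash
cat > h.py <<'E'
import numpy as np,cv2
from rig import r,eyes
def K(f): return np.array([[f["fx"],0,f["cx"]],[0,f["fy"],f["cy"]],[0,0,1.]])
def ray(f,p):
    u=cv2.undistortPoints(np.array([[p]],float),K(f),np.array(f["D"]))[0,0]
    R=np.array(f["R"]);return -R.T@np.array(f["t"]), R.T@np.array([u[0],u[1],1.])
def plane(f,p,z):
    o,d=ray(f,p);return o+d*(z-o[2])/d[2]
def proj(f,X):
    return cv2.projectPoints(np.array(X,float).reshape(-1,3),cv2.Rodrigues(np.array(f["R"]))[0],np.array(f["t"],float),K(f),np.array(f["D"]))[0][:,0]
def tri(f,p,g,q):
    o,d=ray(f,p);a,b=ray(g,q);d/=np.linalg.norm(d);b/=np.linalg.norm(b)
    s=np.linalg.lstsq(np.c_[d,-b],a-o,rcond=None)[0];x=o+d*s[0];y=a+b*s[1]
    return (x+y)/2,np.linalg.norm(x-y)
E
python3 - <<'E'
import cv2
t=cv2.imread("pics/top0.png");s=cv2.imread("pics/side0.png")
cv2.imwrite("pics/tc.png",cv2.resize(t[135:310,170:400],None,fx=3.4,fy=3.4,interpolation=cv2.INTER_CUBIC))
cv2.imwrite("pics/sc.png",cv2.resize(s[140:330,150:400],None,fx=3.1,fy=3.1,interpolation=cv2.INTER_CUBIC))
E
```

```text
(no output)
```

View pics/tc.png

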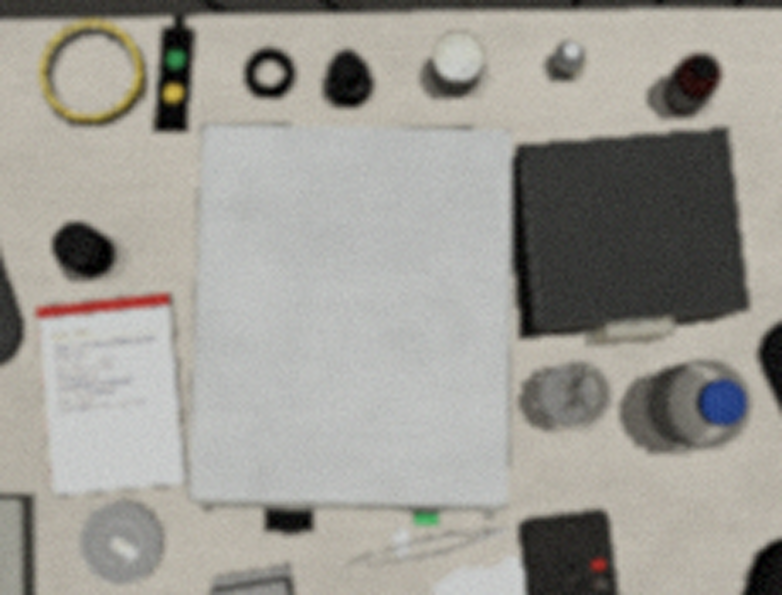

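View pics/sc.png

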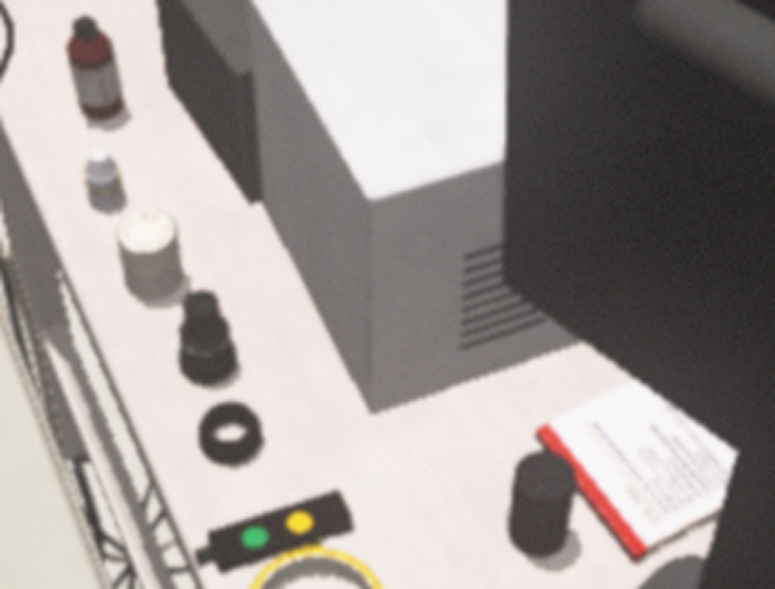

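The crops resolve everything. White canister top: top crop (458,57), side crop (149,231). Objective tip: top (571,50), side (101,157). Eyepiece top: side (200,303). Ring: top (270,73), side (231,433). Pad corners in the top crop: (38,312), (170,298), (184,486), (54,493).

```bash
python3 - <<'E'
from h import *
t=eyes.grab_frame("top");s=eyes.grab_frame("side")
T=lambda p:((p[0]+.5)/3.4-.5+170,(p[1]+.5)/3.4-.5+135)
S=lambda p:((p[0]+.5)/3.1-.5+150,(p[1]+.5)/3.1-.5+140)
np.set_printoptions(precision=1,suppress=True)
for n,a,b in [("wc top",(458,57),(149,231)),("obj tip",(571,50),(101,157)),("eyep top",(350,60),(200,303)),("ring mid",(270,73),(231,433)),("drop cap",(708,70),(86,27)),("bc top",(73,240),(543,475)),
  ("pad FL",(38,317),(640,556)),("pad FR",(170,298),(545,428))]:
    print(n,*tri(t,T(a),s,S(b)))
print("pad corners z10",[plane(t,T(p),10)[:2] for p in[(38,310),(170,296),(184,486),(54,494)]])
print("carrier z14",plane(t,T((122,541)),14))
print("supply back top z210",[plane(t,T(p),210) for p in[(204,124),(510,128)]])
def blobs(f,box,thr,lo=True):
    x0,y0,x1,y1=box;g=cv2.cvtColor(f["img"],6)
    g=cv2.GaussianBlur(g,(3,3),0)[y0:y1,x0:x1];m=((g<thr) if lo else (g>thr)).astype('uint8')
    for c in cv2.findContours(m,cv2.RETR_EXTERNAL,cv2.CHAIN_APPROX_NONE)[0]:
        if cv2.contourArea(c)>40:
            c=cv2.convexHull(c);M=cv2.moments(c);x,y,w,h=cv2.boundingRect(c)
            print(np.array([M["m10"]/M["m00"]+x0,M["m01"]/M["m00"]+y0]),"bb",x+x0,y+y0,w,h,"area",M["m00"])
print("top dark");blobs(t,(240,143,285,169),75)
print("top bc");blobs(t,(183,196,207,218),75)
print("side dark");blobs(s,(200,230,240,292),75)
print("side bc");blobs(s,(310,280,337,322),75)
E
```

```text
wc top [626.   21.   49.2] 1.0897885154356504
obj tip [632.  -66.4  42.9] 1.4150904940349958
eyep top [620.6 103.5  61.3] 3.196046661456642
ring mid [627.3 168.1   7.6] 0.2990066680478497
drop cap [ 606.5 -163.6   78.1] 0.10996439753112718
bc top [487.8 310.   63.9] 0.5811944758444494
pad FL [437.5 351.    2.1] 3.0991550329238917
pad FR [448.1 247.4   7.3] 2.614069047653713
pad corners z10 [array([441. , 349.9]), array([450.5, 246.3]), array([304.2, 235.3]), array([298.9, 335.9])]
carrier z14 [263.2 282.3  14. ]
supply back top z210 [array([540.5, 191.5, 210. ]), array([534.8,  -2.5, 210. ])]
top dark
[271.9 158.3] bb 266 150 13 16 area 143.0
[248.9 156.1] bb 243 150 13 13 area 127.0
top bc
[194.2 208.4] bb 186 201 18 16 area 191.5
side dark
[223.8 279.7] bb 216 271 17 18 area 215.0
[216.3 251.6] bb 210 240 15 23 area 246.5
side bc
[323.7 307.4] bb 316 298 17 20 area 259.5
```

```bash
python3 - <<'E'
from h import *
t=eyes.grab_frame("top");s=eyes.grab_frame("side")
np.set_printoptions(precision=1,suppress=True)
I=cv2.resize(t["img"],None,fx=4,fy=4,interpolation=cv2.INTER_CUBIC).astype(int);I=cv2.GaussianBlur(I.astype('uint8'),(7,7),0).astype(int)
m=(((I[:,:,0]-I[:,:,2])>-8)&(I.sum(2)>330))|((I[:,:,2]-I[:,:,1])>50)
m=m.astype('uint8')*255;m[:215*4]=0;m[284*4:]=0;m[:,:176*4]=0;m[:,225*4:]=0
m=cv2.morphologyEx(m,cv2.MORPH_CLOSE,np.ones((25,25)));m=cv2.morphologyEx(m,cv2.MORPH_OPEN,np.ones((25,25)))
c=max(cv2.findContours(m,0,1)[0],key=cv2.contourArea)
w=np.array([plane(t,((x+.5)/4-.5,(y+.5)/4-.5),10)[:2] for x,y in c[:,0]])
print("pad rect",cv2.minAreaRect(w.astype('float32')))
v=I[840:1160,690:930].astype('uint8').copy();cv2.drawContours(v,[c-[690,840]],-1,(0,255,0),1);cv2.imwrite("pics/pad.png",cv2.resize(v,None,fx=1.8,fy=1.8))
print("bc mid",plane(t,(194.2,208.4),31),tri(t,(194.2,208.4),s,(323.7,307.4)))
print("ring",plane(t,(248.9,156.1),9),tri(t,(248.9,156.1),s,(223.8,279.7)))
print("eye",plane(t,(271.9,158.3),25),tri(t,(271.9,158.3),s,(216.3,251.6)))
E
```

```text
pad rect ((368.46734619140625, 290.6286926269531), (161.25816345214844, 104.17642974853516), 5.422459125518799)
bc mid [484.2 309.6  31. ] (array([486.4, 312.1,  18.7]), np.float64(1.331542357414828))
ring [627.1 168.3   9. ] (array([627.9, 168.4,   7. ]), np.float64(0.4474220388010889))
eye [615.7 105.8  25. ] (array([618.4, 105.7,  17.7]), np.float64(1.5480989158756093))
```

View pics/pad.png

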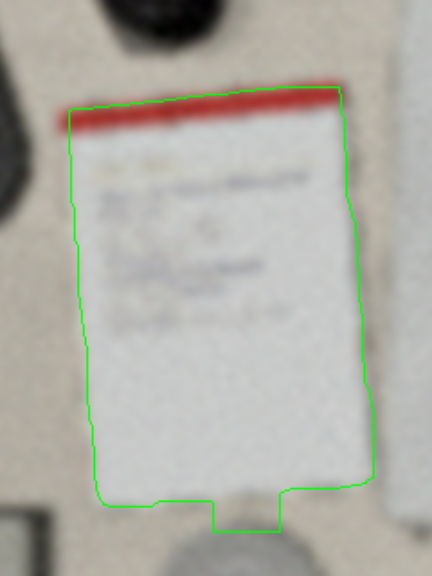

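The pad centre is at about (374.5, 292) with yaw about 5°, and this agrees with the midpoint between the markers in x. The carrier is at the near end and the black canister at the far end. I will hold tool yaw at 0, so that tool x = world x, tool y = −y and tool z = −z. First I retract so the arm clears the right monitor.

```bash
python3 -m inch '[[0,0,-0.025,0,0,6.6,-1],[0,0,-0.025,0,0,6.5,-1],[0,-0.04,0,0,0,0,-1],[0,-0.04,0,0,0,0,-1],[0,-0.04,0,0,0,0,-1],[0,-0.04,0,0,0,0,-1],[0,-0.04,0,0,0,0,-1],[0,-0.04,0,0,0,0,-1]]' 40
```

```text
clock: 1.1
eef_pos: [141.5, -367.1, 298.2]
tcp_rot: [3.142, -0.0, -0.0]
contact_force: [0.5, 0.3, 0.4]
opening: 0.995
grasp_force: 0.0
```

```bash
python3 -m inch '[[0.002,-0.04,0,0,0,0,-1],[0.006,-0.04,0,0,0,0,-1],[0.02,-0.035,0,0,0,0,-1],[0.027,-0.03,0,0,0,0,-1],[0.022,-0.033,0,0,0,0,-1],[0.022,-0.033,0,0,0,0,-1],[0.018,-0.035,0,0,0,0,-1],[0.015,-0.035,0,0,0,0,-1]]'; python3 -m inch '[[0.01,-0.035,0,0,0,0,-1],[0.01,-0.035,0,0,0,0,-1],[0.03,-0.03,0,0,0,0,-1],[0.045,-0.01,0,0,0,0,-1],[0.045,0,0,0,0,0,-1],[0.045,0,0,0,0,0,-1],[0.045,0,0,0,0,0,-1],[0.04,0,0,0,0,0,-0.4]]'
```

```text
clock: 1.9
eef_pos: [274.3, -86.2, 298.6]
tcp_rot: [3.141, -0.001, 0.0]
contact_force: [0.9, -0.3, 0.2]
opening: 0.997
grasp_force: 0.0
clock: 2.7
eef_pos: [545.7, 22.5, 298.0]
tcp_rot: [3.142, -0.0, 0.0]
contact_force: [-0.1, -0.0, 0.8]
opening: 0.856
grasp_force: 0.0
```

```bash
python3 -m inch '[[0.04,0,0,0,0,0,-0.4],[0.04,0.001,0,0,0,0,-0.4],[0,0,0.03,0,0,0,-0.4],[0,0,0.03,0,0,0,-0.4],[0,0,0.03,0,0,0,-0.4],[0,0,0.03,0,0,0,-0.4],[0,0,0.03,0,0,0,-0.4],[0,0,0.03,0,0,0,-0.4]]'
python3 - <<'E'
from h import *
for n in("side","top"): cv2.imwrite(f"pics/{n}1.png",eyes.grab_frame(n)["img"])
a=cv2.imread("pics/side1.png")[120:320,120:330];cv2.imwrite("pics/s1.png",cv2.resize(a,None,fx=2.8,fy=2.8,interpolation=2))
E
```

```text
clock: 3.5
eef_pos: [623.6, 21.4, 117.2]
tcp_rot: [3.142, -0.0, 0.0]
contact_force: [-0.8, 0.4, -0.1]
opening: 0.702
grasp_force: 0.0
```

View pics/s1.png

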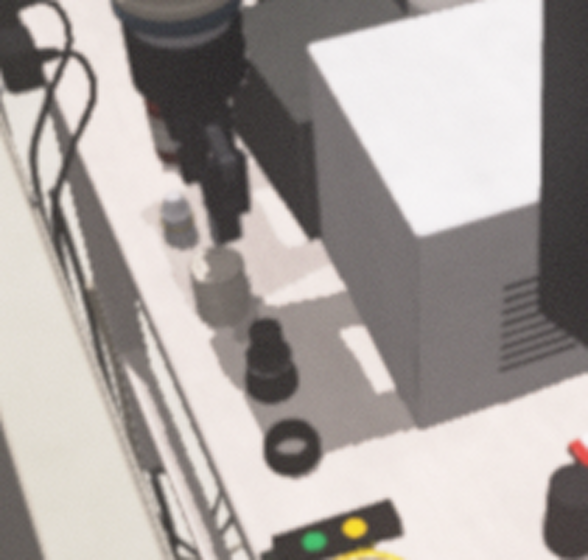

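The gripper hovers above the white canister, in crop at (220,285). Its left finger shows at (232,215), straight over the part. The parts' surroundings are clear, so I descend and grip.

```bash
python3 -m inch '[[0.002,0,0.025,0,0,0,-0.4],[0,0,0.025,0,0,0,-0.4],[0,0,0.02,0,0,0,-0.4],[0,0,0.015,0,0,0,-0.4],[0,0,0,0,0,0,0.6],[0,0,0,0,0,0,0.6],[0,0,0,0,0,0,0.6],[0,0,0,0,0,0,0.6]]' 40
```

```text
clock: 4.4
eef_pos: [626.4, 21.4, 34.5]
tcp_rot: [-3.142, -0.002, 0.0]
contact_force: [0.2, -0.6, -0.5]
opening: 0.467
grasp_force: 40.3
```

```bash
python3 -m inch '[[0,0,-0.01,0,0,0,0.6],[0,0,-0.03,0,0,0,0.6],[0,0,-0.04,0,0,0,0.6],[0,0,-0.04,0,0,0,0.6],[0,0,-0.04,0,0,0,0.6],[0,0,-0.04,0,0,0,0.6],[0,0,-0.04,0,0,0,0.6],[0,0,-0.03,0,0,0,0.6]]'; python3 -m inch '[[-0.015,-0.015,0,0,0,0,0.6],[-0.03,-0.033,0,0,0,0,0.6],[-0.035,-0.038,0,0,0,0,0.6],[-0.035,-0.038,0,0,0,0,0.6],[-0.035,-0.038,0,0,0,0,0.6],[-0.035,-0.038,0,0,0,0,0.6],[-0.03,-0.033,0,0,0,0,0.6],[-0.02,-0.02,0,0,0,0,0.6]]'
```

```text
clock: 5.2
eef_pos: [625.9, 21.3, 307.5]
tcp_rot: [-3.142, -0.004, 0.0]
contact_force: [0.3, -0.6, -0.3]
opening: 0.465
grasp_force: 40.4
clock: 6.0
eef_pos: [392.9, 271.0, 304.5]
tcp_rot: [-3.14, -0.001, 0.001]
contact_force: [-0.1, -0.0, 0.4]
opening: 0.467
grasp_force: 40.5
```

```bash
python3 -m inch '[[-0.017,-0.02,0,0,0,0,0.6],[0,0,0.03,0,0,0,0.6],[0,0,0.04,0,0,0,0.6],[0,0,0.04,0,0,0,0.6],[0,0,0.04,0,0,0,0.6],[0,0,0.04,0,0,0,0.6],[0,0,0.02,0,0,0,0.6],[0,0,0,0,0,0,0.6]]'
python3 - <<'E'
from h import *
f={}
for n in("side","top"): f[n]=eyes.grab_frame(n);cv2.imwrite(f"pics/{n}2.png",f[n]["img"])
a=f["top"]["img"][190:310,160:280];cv2.imwrite("pics/t2.png",cv2.resize(a,None,fx=5,fy=5,interpolation=2))
E
```

```text
clock: 6.8
eef_pos: [376.7, 288.3, 91.6]
tcp_rot: [3.139, 0.003, 0.0]
contact_force: [-0.7, -0.6, 0.3]
opening: 0.468
grasp_force: 40.5
```

View pics/t2.png

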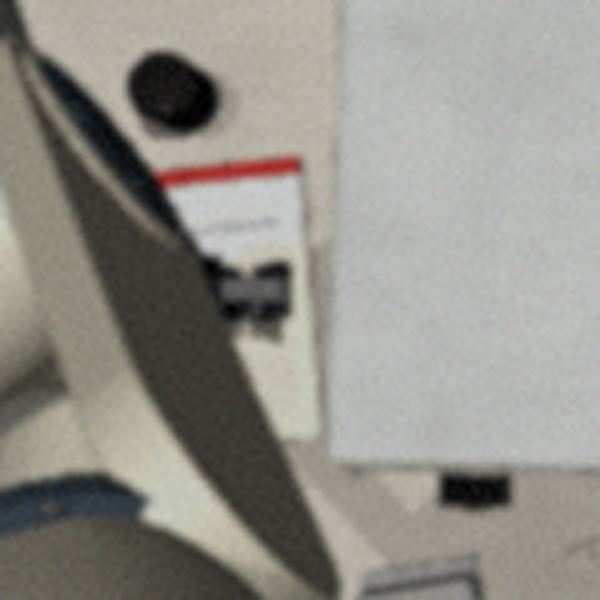

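The top view shows the gripper over the pad, crop (250,290). The black canister is at (172,92) and the red edge at (230,170). All is clear, so I make a small correction and descend.

```bash
python3 -m inch '[[-0.002,-0.0035,0.015,0,0,0,0.6],[0,0,0.015,0,0,0,0.6],[0,0,0.01,0,0,0,0.6],[0,0,0.004,0,0,0,0.6],[0,0,0,0,0,0,0.6],[0,0,0,0,0,0,0.6]]'
```

```text
clock: 7.5
eef_pos: [376.6, 293.2, 50.0]
tcp_rot: [-3.141, -0.001, 0.0]
contact_force: [0.2, 0.4, -0.3]
opening: 0.465
grasp_force: 40.5
```

```bash
python3 -m inch '[[-0.002,0.001,0.002,0,0,0,0.6],[0,0,0.0015,0,0,0,0.6],[0,0,0.001,0,0,0,0.6],[0,0,0,0,0,0,0.6],[0,0,0,0,0,0,0.6]]'; python3 -m inch '[[0,0,0.001,0,0,0,0.6],[0,0,0,0,0,0,0.6]]'
```

```text
clock: 8.0
eef_pos: [374.1, 291.9, 44.8]
tcp_rot: [3.142, 0.0, 0.0]
contact_force: [-0.4, -0.0, -1.1]
opening: 0.467
grasp_force: 40.5
clock: 8.2
eef_pos: [374.1, 291.9, 43.7]
tcp_rot: [3.142, 0.0, 0.0]
contact_force: [0.2, 0.6, -0.7]
opening: 0.467
grasp_force: 40.5
```

```bash
python3 -m inch '[[0,0,0.001,0,0,0,0.6],[0,0,0,0,0,0,0.6]]'; python3 -m inch '[[0,0,0.001,0,0,0,0.6],[0,0,0,0,0,0,0.6]]';  python3 -m inch '[[0,0,0.0005,0,0,0,0.6],[0,0,0,0,0,0,0.6]]'
```

```text
clock: 8.4
eef_pos: [374.2, 292.0, 43.4]
tcp_rot: [-3.142, -0.0, 0.0]
contact_force: [-2.3, -2.1, 11.2]
opening: 0.465
grasp_force: 41.7
clock: 8.6
eef_pos: [374.2, 292.0, 43.3]
tcp_rot: [-3.142, -0.0, 0.0]
contact_force: [-6.3, -5.3, 28.8]
opening: 0.468
grasp_force: 43.4
clock: 8.8
eef_pos: [374.3, 292.0, 43.3]
tcp_rot: [-3.141, -0.0, 0.0]
contact_force: [-7.7, -5.9, 36.5]
opening: 0.466
grasp_force: 44.3
```

Contact at TCP 43.3. I ease off 2 mm, open gradually, and retreat upward.

```bash
python3 -m inch '[[0,0,-0.002,0,0,0,0.6],[0,0,0,0,0,0,0.2],[0,0,0,0,0,0,-0.1],[0,0,0,0,0,0,-0.3],[0,0,0,0,0,0,-0.5],[0,0,0,0,0,0,-0.5]]'; python3 -m inch '[[0,0,-0.02,0,0,0,-0.5],[0,0,-0.03,0,0,0,-0.5],[0,0,-0.04,0,0,0,-0.5],[0,0,-0.045,0,0,0,-0.5],[0,0,-0.045,0,0,0,-0.5],[0,0,-0.045,0,0,0,-0.5],[0,0,-0.025,0,0,0,-0.5],[0.02,0.02,0,0,0,0,-0.5]]'
```

```text
clock: 9.4
eef_pos: [374.0, 291.9, 43.1]
tcp_rot: [3.141, 0.0, 0.0]
contact_force: [0.4, 0.3, -0.5]
opening: 0.752
grasp_force: 0.0
clock: 10.2
eef_pos: [394.8, 274.1, 297.5]
tcp_rot: [-3.137, -0.005, 0.002]
contact_force: [0.9, 0.6, 0.4]
opening: 0.747
grasp_force: 0.0
```

```bash
python3 -m inch '[[0.02,0.01,0,0,0,0,-0.4],[0.035,0.016,0,0,0,0,-0.4],[0.035,0.016,0,0,0,0,-0.4],[0.035,0.016,0,0,0,0,-0.4],[0.035,0.016,0,0,0,0,-0.4],[0.035,0.016,0,0,0,0,-0.4],[0.025,0.011,0,0,0,0,-0.4],[0.012,0.005,0,0,0,0,-0.4]]'; python3 -m inch '[[0,0,0.005,0,0,-8,-0.4],[0,0,0.02,0,0,-8,-0.4],[0,0,0.02,0,0,-8,-0.4],[0,0,0.02,0,0,-8,-0.4],[0,0,0.02,0,0,-8,-0.4],[0,0,0.02,0,0,-8,-0.4],[0,0,0.02,0,0,-8,-0.4],[0,0,0.02,0,0,-8,-0.4]]';  python3 -m inch '[[0,0,0.02,0,0,-8,-0.4],[0,0,0.02,0,0,-8,-0.4],[0,0,0,0,0,-8,-0.4],[0,0,0,0,0,-2,-0.4],[0,0,0,0,0,0,-0.4]]'
```

```text
clock: 11.0
eef_pos: [627.8, 164.7, 292.6]
tcp_rot: [3.141, 0.0, -0.001]
contact_force: [-0.4, 0.9, -0.4]
opening: 0.705
grasp_force: 0.0
clock: 11.8
eef_pos: [625.4, 166.4, 147.5]
tcp_rot: [-3.141, 0.0, 1.123]
contact_force: [-0.1, 0.5, -0.8]
opening: 0.698
grasp_force: 0.0
clock: 12.3
eef_pos: [625.4, 166.4, 108.0]
tcp_rot: [-3.141, 0.0, 1.572]
contact_force: [0.2, 0.9, -0.1]
opening: 0.696
grasp_force: 0.0
```

```bash
python3 - <<'E'
from h import *
f={n:eyes.grab_frame(n) for n in("side","top")}
for n in f: cv2.imwrite(f"pics/{n}3.png",f[n]["img"])
a=f["side"]["img"][150:350,150:400];b=f["top"]["img"][135:310,170:300]
a=cv2.resize(a,(437,350),interpolation=2);b=cv2.resize(b,(260,350),interpolation=2)
cv2.imwrite("pics/c3.png",cv2.hconcat([a,b]))
E
```

```text
(no output)
```

View pics/c3.png

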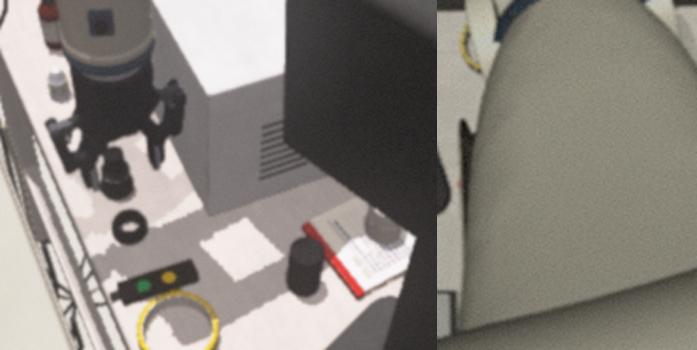

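The side view shows the jaws open in x above and behind the ring, which is at (130,226) in the picture. The white canister stands on the pad at (385,222). I descend onto the ring.

```bash
python3 -m inch '[[0.002,0.002,0.025,0,0,0,-0.4],[0,0,0.03,0,0,0,-0.4],[0,0,0.02,0,0,0,-0.4],[0,0,0.012,0,0,0,-0.4],[0,0,0.002,0,0,0,-0.4],[0,0,0,0,0,0,-0.4]]'; python3 -m inch '[[0,0,0,0,0,0,0.3],[0,0,0,0,0,0,0.6],[0,0,0,0,0,0,0.6],[0,0,0,0,0,0,0.6]]' 30
```

```text
clock: 13.0
eef_pos: [628.4, 168.1, 19.6]
tcp_rot: [3.141, -0.0, 1.571]
contact_force: [1.0, 0.6, 0.3]
opening: 0.701
grasp_force: 0.0
clock: 13.4
eef_pos: [629.0, 168.2, 20.8]
tcp_rot: [3.14, -0.001, 1.571]
contact_force: [-1.8, 0.4, 7.0]
opening: 0.434
grasp_force: 29.7
```

```bash
python3 -m inch '[[0,0,-0.01,0,0,0,0.6],[0,0,-0.02,0,0,0,0.6],[0,0,-0.03,0,0,0,0.6],[0,0,-0.02,0,0,0,0.6],[0,0,0,0,0,0,0.6]]'
python3 - <<'E'
from h import *
f=eyes.grab_frame("side");cv2.imwrite("pics/side4.png",f["img"])
cv2.imwrite("pics/c4.png",cv2.resize(f["img"][190:300,170:290],None,fx=5,fy=5,interpolation=2))
E
```

```text
clock: 13.9
eef_pos: [630.4, 168.5, 103.4]
tcp_rot: [3.136, -0.002, 1.571]
contact_force: [-0.2, 0.7, -0.1]
opening: 0.434
grasp_force: 30.0
```

View pics/c4.png

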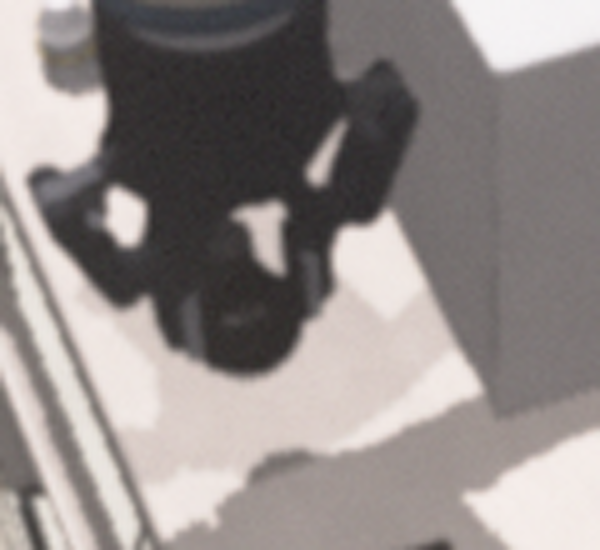

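The side crop shows the ring gripped level between the two fingers at (230,325), with the bench empty beneath it. Next I carry it over the supply.

```bash
python3 -m inch '[[0,0,-0.03,0,0,0,0.6],[0,0,-0.045,0,0,0,0.6],[0,0,-0.045,0,0,0,0.6],[0,0,-0.045,0,0,0,0.6],[0,0,-0.035,0,0,0,0.6],[0.01,-0.02,0,0,0,0,0.6],[0.014,-0.03,0,0,0,0,0.6],[0.016,-0.033,0,0,0,0,0.6]]'; python3 -m inch '[[0.016,-0.033,0,0,0,0,0.6],[0.016,-0.033,0,0,0,0,0.6],[0.016,-0.033,0,0,0,0,0.6],[0.016,-0.033,0,0,0,0,0.6],[0.013,-0.027,0,0,0,0,0.6],[0.006,-0.012,0,0,0,0,0.6],[0,0,0,0,0,0,0.6],[0,0,0,0,0,0,0.6]]'
```

```text
clock: 14.75
eef_pos: [544.1, 207.8, 298.3]
tcp_rot: [-3.14, 0.0, 1.57]
contact_force: [0.1, 0.5, -0.2]
opening: 0.44
grasp_force: 30.1
clock: 15.55
eef_pos: [374.6, 290.8, 299.1]
tcp_rot: [3.141, 0.0, 1.572]
contact_force: [-0.2, -0.0, -0.3]
opening: 0.435
grasp_force: 30.1
```

```bash
python3 -m inch '[[0.001,-0.0005,0.03,0,0,0,0.6],[0,0,0.04,0,0,0,0.6],[0,0,0.04,0,0,0,0.6],[0,0,0.04,0,0,0,0.6],[0,0,0.03,0,0,0,0.6],[0,0,0.02,0,0,0,0.6],[0,0,0,0,0,0,0.6],[0,0,0,0,0,0,0.6]]'; python3 - <<'E'
from h import *
f={n:eyes.grab_frame(n) for n in("side","top")}
a=f["side"]["img"][230:330,290:420];b=f["top"]["img"][200:300,150:280]
a,b=[cv2.resize(i,(390,300),interpolation=2) for i in(a,b)]
cv2.imwrite("pics/c5.png",cv2.hconcat([a,b]))
E
```

```text
clock: 16.35
eef_pos: [374.4, 291.6, 99.3]
tcp_rot: [-3.141, 0.001, 1.57]
contact_force: [0.8, 0.5, 0.1]
opening: 0.434
grasp_force: 30.1
```

View pics/c5.png

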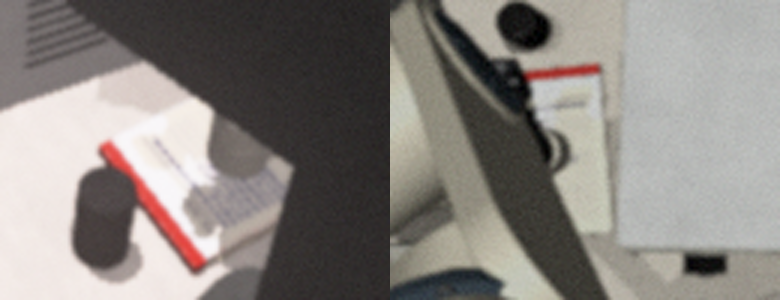

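In the top half the ring, at (550,150), sits over the pale canister. Its right rim lies where expected for the height difference. I lower in small steps.

```bash
python3 -m inch '[[0,0,0.008,0,0,0,0.6],[0,0,0.006,0,0,0,0.6],[0,0,0.002,0,0,0,0.6],[0,0,0,0,0,0,0.6],[0,0,0,0,0,0,0.6]]'; python3 -m inch '[[0,0,0.001,0,0,0,0.6],[0,0,0,0,0,0,0.6],[0,0,0,0,0,0,0.6]]';python3 -m inch '[[0,0,0.001,0,0,0,0.6],[0,0,0,0,0,0,0.6],[0,0,0,0,0,0,0.6]]'
```

```text
clock: 16.95
eef_pos: [373.6, 292.0, 83.3]
tcp_rot: [-3.142, 0.0, 1.571]
contact_force: [-0.1, 0.5, -0.4]
opening: 0.436
grasp_force: 30.1
clock: 17.25
eef_pos: [373.6, 292.0, 82.3]
tcp_rot: [3.141, -0.0, 1.571]
contact_force: [0.8, 0.4, -0.1]
opening: 0.435
grasp_force: 30.1
clock: 17.55
eef_pos: [373.6, 291.9, 81.3]
tcp_rot: [-3.142, 0.0, 1.571]
contact_force: [0.4, 0.1, -0.5]
opening: 0.434
grasp_force: 30.1
```

```bash
python3 -m inch '[[0,0,0.001,0,0,0,0.6],[0,0,0,0,0,0,0.6],[0,0,0,0,0,0,0.6]]'; python3 -m inch '[[0,0,0.001,0,0,0,0.6],[0,0,0,0,0,0,0.6]]'
```

```text
clock: 17.85
eef_pos: [373.7, 292.0, 80.8]
tcp_rot: [3.141, -0.0, 1.571]
contact_force: [-2.0, -0.6, 7.3]
opening: 0.439
grasp_force: 31.0
clock: 18.05
eef_pos: [373.8, 292.1, 80.6]
tcp_rot: [3.141, -0.0, 1.571]
contact_force: [-5.3, -2.6, 22.2]
opening: 0.438
grasp_force: 32.6
```

```bash
python3 -m inch '[[0,0,-0.0015,0,0,0,0.6],[0,0,0,0,0,0,0.6],[0,0,0,0,0,0,0.15],[0,0,0,0,0,0,0.05],[0,0,0,0,0,0,-0.2],[0,0,0,0,0,0,-0.4],[0,0,0,0,0,0,-0.4]]'; python3 -m inch '[[0,0,-0.02,0,0,0,-0.4],[0,0,-0.04,0,0,0,-0.4],[0,0,-0.045,0,0,0,-0.4],[0,0,-0.045,0,0,0,-0.4],[0,0,-0.045,0,0,0,-0.4],[0,0,-0.025,0,0,0,-0.4],[-0.03,0.01,0,0,0,0,-0.4],[-0.04,0.03,0,0,0,0,-0.4]]'
```

```text
clock: 18.75
eef_pos: [373.5, 291.9, 80.7]
tcp_rot: [-3.141, 0.0, 1.571]
contact_force: [0.1, 0.4, -0.6]
opening: 0.702
grasp_force: 0.0
clock: 19.55
eef_pos: [413.0, 222.4, 301.9]
tcp_rot: [3.14, -0.002, 1.575]
contact_force: [0.9, -0.1, -0.2]
opening: 0.701
grasp_force: 0.0
```

```bash
python3 -m inch '[[-0.03,0.022,0,0,0,0,-0.4],[-0.038,0.029,0,0,0,0,-0.4],[-0.038,0.029,0,0,0,0,-0.4],[-0.038,0.029,0,0,0,0,-0.4],[-0.038,0.029,0,0,0,0,-0.4],[-0.038,0.029,0,0,0,0,-0.4],[-0.038,0.029,0,0,0,0,-0.4],[-0.025,0.02,0,0,0,0,-0.4]]'; python3 -m inch '[[0,0,0,0,0,8.2,-0.4],[0,0,0.01,0,0,8.2,-0.4],[0,0,0.02,0,0,8.2,-0.4],[0,0,0.02,0,0,8.2,-0.4],[0,0,0.02,0,0,8.2,-0.4],[0,0,0.02,0,0,8.2,-0.4],[0,0,0.02,0,0,8.2,-0.4],[0,0,0.02,0,0,8.2,-0.4]]';  python3 -m inch '[[0,0,0.02,0,0,8.2,-0.4],[0,0,0.02,0,0,8.2,-0.4],[0,0,0,0,0,8,-0.4],[0,0,0,0,0,0,-0.4],[0,0,0,0,0,0,-0.4]]'
python3 - <<'E'
from h import *
f={n:eyes.grab_frame(n) for n in("side","top")}
cv2.imwrite("pics/side6.png",f["side"]["img"]);cv2.imwrite("pics/top6.png",f["top"]["img"])
a=f["side"]["img"][140:340,140:400];b=f["top"]["img"][200:300,150:260]
a=cv2.resize(a,(455,350),interpolation=2);b=cv2.resize(b,(330,350)[:1]+(350,),interpolation=2) if 0 else cv2.resize(b,(330,300),interpolation=2)
b=cv2.copyMakeBorder(b,0,50,0,0,0);cv2.imwrite("pics/c6.png",cv2.hconcat([a,b]))
E
```

```text
clock: 20.35
eef_pos: [631.0, -63.8, 300.4]
tcp_rot: [3.142, 0.0, 1.57]
contact_force: [1.5, -0.0, -0.5]
opening: 0.695
grasp_force: 0.0
clock: 21.15
eef_pos: [629.5, -61.0, 169.8]
tcp_rot: [-3.141, 0.0, 0.42]
contact_force: [0.4, 0.2, -0.5]
opening: 0.704
grasp_force: 0.0
clock: 21.65
eef_pos: [629.9, -61.0, 131.0]
tcp_rot: [3.142, -0.0, 0.004]
contact_force: [0.5, 0.6, 0.2]
opening: 0.701
grasp_force: 0.0
```

View pics/c6.png

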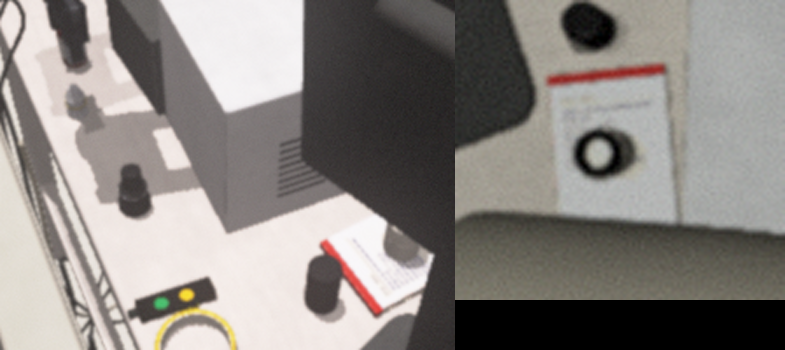

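The top half shows the ring on the canister, dark annulus with white centre at (598,153). The side half shows the objective standing free at (75,103). I check the stack position numerically from its blob.

```bash
python3 - <<'E'
from h import *
np.set_printoptions(precision=1,suppress=True)
t=eyes.grab_frame("top");s=eyes.grab_frame("side")
g=cv2.cvtColor(t["img"],6)[230:265,185:215];m=(g<60).astype('uint8')
c=max(cv2.findContours(m,0,1)[0],key=cv2.contourArea);M=cv2.moments(cv2.convexHull(c));print(cv2.boundingRect(c))
p=(M["m10"]/M["m00"]+185,M["m01"]/M["m00"]+230);print(p,plane(t,p,69))
w=(g>120).astype('uint8');h=np.zeros_like(m);cv2.drawContours(h,[cv2.convexHull(c)],-1,1,-1)
ys,xs=np.nonzero(w&cv2.erode(h,np.ones((3,3))));print("hole",xs.mean()+185,ys.mean()+230,plane(t,(xs.mean()+185,ys.mean()+230),69))
# expected projections
print(proj(t,[[374,292,69],[374,292,60]]))
# objective silhouettes again: tip in fresh images
a=t["img"][140:175,320:355];cv2.imwrite("pics/o.png",cv2.hconcat([cv2.resize(a,(350,350),interpolation=2),cv2.resize(s["img"][180:215,165:200],(350,350),interpolation=2)]))
E
```

```text
(5, 14, 19, 15)
(198.79003267973857, 250.8308823529412) [373.1 288.1  69. ]
hole 197.3684210526316 250.8421052631579 [373.1 291.7  69. ]
[[197.2 250.5]
 [198.  250.6]]
```

View pics/o.png

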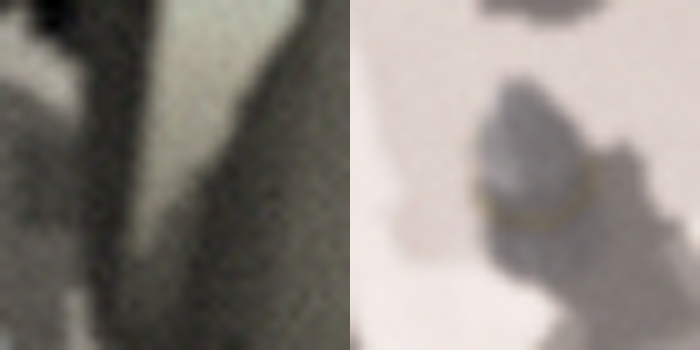

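```bash
python3 - <<'E'
from h import *
np.set_printoptions(precision=1,suppress=True)
t=eyes.grab_frame("top");s=eyes.grab_frame("side")
for X in [(632,-66),(628,-64),(630,-62)]:
    P=[[*X,z] for z in(0,15,29,44)]
    print(X,"side crop",((proj(s,P)-[165,180])*10+5+[350,0]).tolist(),"tc",((proj(t,P)-[170,135])*3.4).tolist())
E
```

```text
(632, -66) side crop [[550.5077885030666, 245.6137955220737], [541.7535124575392, 198.54076288239014], [533.426983524879, 153.76440202813143], [524.3338348839399, 104.86172830333118]] tc [[561.8072817637649, 64.4632696819575], [564.1900928048743, 59.43012845252725], [566.4748479383337, 54.60354645370603], [568.9906519834781, 49.28823268350451]]
(628, -64) side crop [[570.4872429406169, 246.01967014860662], [561.9288642731846, 198.94953390651494], [553.7886564345291, 154.17590292841766], [544.8989784057651, 105.2761824017054]] tc [[559.488885244907, 69.34128443335969], [561.8410677007786, 64.3731530416027], [564.0965247288684, 59.608773123634855], [566.5801480567543, 54.36179988104153]]
(630, -62) side crop [[564.7163855689698, 254.58484000918247], [556.0869919174809, 207.52106014497286], [547.8789784277393, 162.75205530061868], [538.9149617014556, 113.85580529372163]] tc [[556.9164599012782, 66.94395645191345], [559.231709143992, 61.94329299974155], [561.4517316272199, 57.14775900078665], [563.896312889822, 51.86652593668135]]
```

```bash
python3 -m inch '[[0.0025,0.0055,0.02,0,0,0.2,-0.4],[0,0,0.03,0,0,0,-0.4],[0,0,0.03,0,0,0,-0.4],[0,0,0.02,0,0,0,-0.4],[0,0,0.006,0,0,0,-0.4],[0,0,0,0,0,0,-0.4]]'; python3 -m inch '[[0,0,0,0,0,0,0.1],[0,0,0,0,0,0,0.5],[0,0,0,0,0,0,0.7],[0,0,0,0,0,0,0.7],[0,0,0,0,0,0,0.7]]' 30
```

```text
clock: 22.55
eef_pos: [631.8, -66.5, 24.3]
tcp_rot: [-3.141, 0.001, -0.003]
contact_force: [-0.1, -0.7, 0.5]
opening: 0.699
grasp_force: 0.0
clock: 23.05
eef_pos: [633.1, -66.7, 26.3]
tcp_rot: [3.141, -0.002, -0.003]
contact_force: [-1.1, -0.4, 6.9]
opening: 0.284
grasp_force: 29.6
```

```bash
python3 -m inch '[[0,0,-0.01,0,0,0,0.7],[0,0,-0.03,0,0,0,0.7],[0,0,-0.045,0,0,0,0.7],[0,0,-0.045,0,0,0,0.7],[0,0,-0.045,0,0,0,0.7],[0,0,-0.045,0,0,0,0.7],[0,0,-0.04,0,0,0,0.7],[0,0,-0.015,0,0,0,0.7]]'; python3 -m inch '[[-0.015,-0.018,0,0,0,0,0.7],[-0.03,-0.035,0,0,0,0,0.7],[-0.032,-0.037,0,0,0,0,0.7],[-0.032,-0.037,0,0,0,0,0.7],[-0.032,-0.037,0,0,0,0,0.7],[-0.032,-0.037,0,0,0,0,0.7],[-0.032,-0.037,0,0,0,0,0.7],[-0.032,-0.037,0,0,0,0,0.7]]';  python3 -m inch '[[-0.032,-0.037,0,0,0,0,0.7],[-0.025,-0.03,0,0,0,0,0.7],[-0.011,-0.012,0,0,0,0,0.7],[0,0,0,0,0,0,0.7],[0,0,0,0,0,0,0.7]]'
```

```text
clock: 23.85
eef_pos: [633.6, -66.6, 305.4]
tcp_rot: [3.141, -0.007, -0.003]
contact_force: [-0.0, -0.3, 0.4]
opening: 0.289
grasp_force: 29.9
clock: 24.65
eef_pos: [394.1, 210.1, 299.4]
tcp_rot: [3.141, 0.001, -0.004]
contact_force: [0.8, 0.4, -0.8]
opening: 0.288
grasp_force: 29.9
clock: 25.15
eef_pos: [328.1, 288.2, 299.4]
tcp_rot: [3.141, 0.0, -0.002]
contact_force: [0.0, -0.6, -0.9]
opening: 0.288
grasp_force: 29.9
```

```bash
python3 -m inch '[[-0.0005,0.0005,0.03,0,0,-0.1,0.7],[0,0,0.045,0,0,0,0.7],[0,0,0.045,0,0,0,0.7],[0,0,0.045,0,0,0,0.7],[0,0,0.04,0,0,0,0.7],[0,0,0.03,0,0,0,0.7],[0,0,0.01,0,0,0,0.7],[0,0,0,0,0,0,0.7]]';  python3 -m inch '[[0,0,0.008,0,0,0,0.7],[0,0,0.004,0,0,0,0.7],[0,0,0,0,0,0,0.7],[0,0,0,0,0,0,0.7]]'
```

```text
clock: 25.95
eef_pos: [327.8, 286.8, 53.8]
tcp_rot: [3.14, 0.002, -0.003]
contact_force: [-0.3, -0.3, -0.3]
opening: 0.289
grasp_force: 29.9
clock: 26.35
eef_pos: [328.2, 288.3, 43.4]
tcp_rot: [-3.141, -0.001, -0.001]
contact_force: [0.4, 0.4, -1.3]
opening: 0.293
grasp_force: 29.9
```

```bash
python3 -m inch '[[-0.0005,0.0005,0.004,0,0,0,0.7],[0,0,0.0015,0,0,0,0.7],[0,0,0,0,0,0,0.7],[0,0,0,0,0,0,0.7]]';  python3 -m inch '[[0,0,0.001,0,0,0,0.7],[0,0,0,0,0,0,0.7],[0,0,0,0,0,0,0.7]]'; python3 -m inch '[[0,0,0.001,0,0,0,0.7],[0,0,0,0,0,0,0.7],[0,0,0,0,0,0,0.7]]'
```

```text
clock: 26.75
eef_pos: [327.3, 287.5, 37.3]
tcp_rot: [3.142, 0.0, -0.001]
contact_force: [0.6, -0.8, -1.3]
opening: 0.288
grasp_force: 29.9
clock: 27.05
eef_pos: [327.5, 287.6, 36.3]
tcp_rot: [-3.141, -0.0, -0.002]
contact_force: [-1.5, 0.3, -0.4]
opening: 0.285
grasp_force: 30.0
clock: 27.35
eef_pos: [327.5, 287.6, 36.2]
tcp_rot: [-3.141, -0.0, -0.002]
contact_force: [-3.6, -1.3, 19.3]
opening: 0.293
grasp_force: 32.1
```

```bash
python3 -m inch '[[0,0,-0.0008,0,0,0,0.7],[0,0,0,0,0,0,0.4],[0,0,0,0,0,0,0.2],[0,0,0,0,0,0,0],[0,0,0,0,0,0,-0.2],[0,0,0,0,0,0,-0.2]]'; python3 -m inch '[[0,0,-0.02,0,0,0,-0.2],[0,0,-0.04,0,0,0,-0.2],[0,0,-0.045,0,0,0,-0.2],[0,0,-0.045,0,0,0,-0.2],[0,0,-0.045,0,0,0,-0.2],[0,0,-0.045,0,0,0,-0.2],[0,0,-0.025,0,0,0,-0.2],[0.02,0.02,0,0,0,0,-0.2]]'; python3 -m inch '[[0.03,0.02,0,0,0,0,-0.2],[0.038,0.025,0,0,0,0,-0.2],[0.038,0.025,0,0,0,0,-0.2],[0.038,0.025,0,0,0,0,-0.2],[0.038,0.025,0,0,0,0,-0.2],[0.038,0.023,0,0,0,0,-0.2],[0.035,0.015,0,0,0,0,-0.2],[0.018,0.005,0,0,0,0,-0.2]]'
python3 - <<'E'
from h import *
f={n:eyes.grab_frame(n) for n in("side","top")}
cv2.imwrite("pics/side7.png",f["side"]["img"]);cv2.imwrite("pics/top7.png",f["top"]["img"])
a=f["side"]["img"][200:300,170:290];b=f["top"]["img"][200:300,150:260]
a=cv2.resize(a,(360,300),interpolation=2);b=cv2.resize(b,(330,300),interpolation=2)
cv2.imwrite("pics/c7.png",cv2.hconcat([a,b]))
E
```

```text
clock: 27.95
eef_pos: [327.4, 287.5, 36.0]
tcp_rot: [3.142, 0.0, -0.002]
contact_force: [-0.3, -0.8, 0.6]
opening: 0.596
grasp_force: 0.0
clock: 28.75
eef_pos: [348.0, 269.6, 305.2]
tcp_rot: [-3.136, -0.005, 0.001]
contact_force: [-0.5, 0.5, 0.2]
opening: 0.599
grasp_force: 0.0
clock: 29.55
eef_pos: [622.4, 102.0, 300.5]
tcp_rot: [3.141, -0.0, -0.004]
contact_force: [0.4, 0.3, -0.0]
opening: 0.606
grasp_force: 0.0
```

View pics/c7.png

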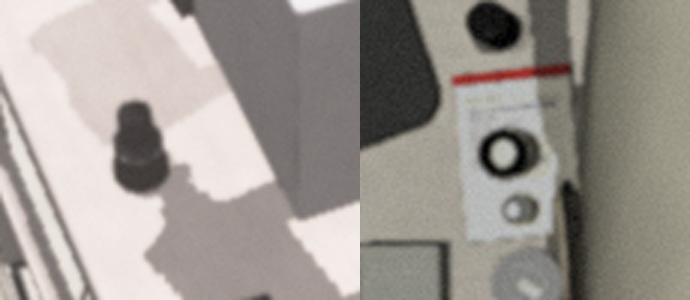

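The side half shows the eyepiece standing free, cap (134,108) and foot (141,173). The top half shows the ring and canister at (505,154) and the objective upright at (520,209), both standing. I work out the eyepiece axis from the side view.

```bash
python3 - <<'E'
from h import *
np.set_printoptions(precision=1,suppress=True)
s=eyes.grab_frame("side");t=eyes.grab_frame("top")
print(plane(s,(216.7,257.2),5),plane(s,(214.4,236.3),62))
g=cv2.GaussianBlur(cv2.cvtColor(s["img"],6),(3,3),0)[228:268,200:240]
m=(g<75).astype('uint8');c=max(cv2.findContours(m,0,1)[0],key=cv2.contourArea)
x,y,w,h=cv2.boundingRect(c);print(x+200,y+228,w,h)
for yy in range(y,y+h,3):
    q=np.nonzero(m[yy])[0];print(yy+228,q.min()+200,q.max()+200,(q.min()+q.max())/2+200)
for X in [(618,105),(621,104),(618,103)]: print(X,proj(s,[[*X,z] for z in(0,20,62)]).tolist(),proj(t,[[*X,20],[*X,62]]).tolist())
E
```

```text
[620.7 109.2   5. ] [618.1 102.7  62. ]
210 235 15 28
235 215 216 215.5
238 212 218 215.0
241 211 219 215.0
244 211 221 216.0
247 210 221 215.5
250 211 221 216.0
253 218 224 221.0
256 210 224 217.0
259 210 223 216.5
262 214 218 216.0
(618, 105) [[217.44645573080638, 256.804263047977], [216.632462911273, 250.637782274596], [214.8443131176576, 237.08925080973856]] [[272.2688079999845, 157.9474189248853], [271.71889188001603, 153.7545507916048]]
(621, 104) [[215.8853696435922, 256.9461547380298], [215.0485576668288, 250.77994819866765], [213.21025479689024, 237.23184105083592]] [[272.6321187199362, 156.84658526427165], [272.0976017312394, 152.6101978077901]]
(618, 103) [[217.09971280576883, 256.10024581188316], [216.28171427290667, 249.93111851707636], [214.48486612225102, 236.37753587249665]] [[273.0193095279395, 157.93538068248824], [272.50055087175275, 153.741936090295]]
```

```bash
python3 -m inch '[[-0.004,-0.003,0.02,0,0,-0.2,-0.4],[0,0,0.045,0,0,0,-0.4],[0,0,0.045,0,0,0,-0.4],[0,0,0.045,0,0,0,-0.4],[0,0,0.03,0,0,0,-0.4],[0,0,0.01,0,0,0,-0.4],[0,0,0,0,0,0,-0.4]]'; python3 -m inch '[[0,0,0.02,0,0,0,-0.4],[0,0,0.03,0,0,0,-0.4],[0,0,0.02,0,0,0,-0.4],[0,0,0.007,0,0,0,-0.4],[0,0,0,0,0,0,-0.4]]'
```

```text
clock: 30.45
eef_pos: [614.6, 107.4, 105.4]
tcp_rot: [3.141, 0.002, 0.003]
contact_force: [0.7, 0.3, 1.3]
opening: 0.693
grasp_force: 0.0
clock: 30.95
eef_pos: [616.5, 107.3, 30.1]
tcp_rot: [-3.141, -0.001, 0.002]
contact_force: [0.2, 0.6, -0.1]
opening: 0.701
grasp_force: 0.0
```

```bash
python3 -m inch '[[0.002,0.002,0.003,0,0,0,-0.4],[0,0,0,0,0,0,-0.4],[0,0,0,0,0,0,0.1],[0,0,0,0,0,0,0.3],[0,0,0,0,0,0,0.6],[0,0,0,0,0,0,0.6],[0,0,0,0,0,0,0.6]]' 30
```

```text
clock: 31.65
eef_pos: [618.6, 105.2, 27.1]
tcp_rot: [-3.141, -0.001, 0.002]
contact_force: [-0.6, -0.4, 7.0]
opening: 0.406
grasp_force: 29.5
```

```bash
python3 -m inch '[[0,0,-0.01,0,0,0,0.6],[0,0,-0.03,0,0,0,0.6],[0,0,-0.045,0,0,0,0.6],[0,0,-0.045,0,0,0,0.6],[0,0,-0.045,0,0,0,0.6],[0,0,-0.045,0,0,0,0.6],[0,0,-0.04,0,0,0,0.6],[0,0,-0.02,0,0,0,0.6]]'; python3 -m inch '[[-0.015,-0.015,0,0,0,0,0.6],[-0.032,-0.031,0,0,0,0,0.6],[-0.035,-0.034,0,0,0,0,0.6],[-0.035,-0.034,0,0,0,0,0.6],[-0.035,-0.034,0,0,0,0,0.6],[-0.03,-0.029,0,0,0,0,0.6],[-0.015,-0.014,0,0,0,0,0.6],[0,0,0,0,0,0,0.6]]'
```

```text
clock: 32.45
eef_pos: [619.0, 105.2, 311.3]
tcp_rot: [-3.141, -0.006, 0.002]
contact_force: [-0.6, 0.3, -1.1]
opening: 0.407
grasp_force: 30.1
clock: 33.25
eef_pos: [417.5, 297.0, 305.4]
tcp_rot: [3.141, 0.002, 0.005]
contact_force: [-0.1, 0.3, -1.5]
opening: 0.412
grasp_force: 30.1
```

```bash
python3 -m inch '[[0,0,0.03,0,0,0,0.6],[0,0,0.045,0,0,0,0.6],[0,0,0.045,0,0,0,0.6],[0,0,0.04,0,0,0,0.6],[0,0,0.02,0,0,0,0.6],[0,0,0,0,0,0,0.6],[0,0,0,0,0,0,0.6]]'
```

```text
clock: 33.95
eef_pos: [420.8, 295.3, 126.2]
tcp_rot: [3.141, 0.001, 0.002]
contact_force: [1.5, -0.3, -0.2]
opening: 0.406
grasp_force: 30.1
```

Contact is expected near TCP 37.

```bash
python3 -m inch '[[0.0005,-0.001,0.025,0,0,0,0.6],[0,0,0.03,0,0,0,0.6],[0,0,0.02,0,0,0,0.6],[0,0,0.008,0,0,0,0.6],[0,0,0,0,0,0,0.6],[0,0,0,0,0,0,0.6]]'; python3 -m inch '[[0,0,0.003,0,0,0,0.6],[0,0,0,0,0,0,0.6],[0,0,0,0,0,0,0.6]]'
```

```text
clock: 34.55
eef_pos: [422.2, 297.2, 44.5]
tcp_rot: [-3.14, -0.002, 0.002]
contact_force: [-0.2, 0.4, -0.4]
opening: 0.405
grasp_force: 30.1
clock: 34.85
eef_pos: [421.4, 296.8, 40.6]
tcp_rot: [-3.141, -0.001, 0.002]
contact_force: [-0.5, 0.6, -0.8]
opening: 0.41
grasp_force: 30.1
```

```bash
python3 -m inch '[[0,0,0.002,0,0,0,0.6],[0,0,0,0,0,0,0.6],[0,0,0,0,0,0,0.6]]'; python3 -m inch '[[0,0,0.001,0,0,0,0.6],[0,0,0,0,0,0,0.6],[0,0,0,0,0,0,0.6]]';python3 -m inch '[[0,0,0.001,0,0,0,0.6],[0,0,0,0,0,0,0.6],[0,0,0,0,0,0,0.6]]'
```

```text
clock: 35.15
eef_pos: [421.1, 296.6, 38.0]
tcp_rot: [3.141, 0.0, 0.002]
contact_force: [-0.1, 0.1, -0.1]
opening: 0.41
grasp_force: 30.1
clock: 35.45
eef_pos: [421.2, 296.7, 37.1]
tcp_rot: [-3.142, -0.0, 0.002]
contact_force: [-0.9, 0.3, 2.3]
opening: 0.41
grasp_force: 30.4
clock: 35.75
eef_pos: [421.3, 296.7, 37.0]
tcp_rot: [-3.141, -0.0, 0.002]
contact_force: [-2.8, -1.2, 15.5]
opening: 0.409
grasp_force: 32.1
```

```bash
python3 -m inch '[[0,0,-0.0009,0,0,0,0.6],[0,0,0,0,0,0,0.2],[0,0,0,0,0,0,0.1],[0,0,0,0,0,0,-0.1],[0,0,0,0,0,0,-0.3],[0,0,0,0,0,0,-0.4],[0,0,0,0,0,0,-0.4]]'; python3 -m inch '[[0,0,-0.02,0,0,0,-0.4],[0,0,-0.04,0,0,0,-0.4],[0,0,-0.045,0,0,0,-0.4],[0,0,-0.045,0,0,0,-0.4],[0,0,-0.045,0,0,0,-0.4],[0,0,-0.045,0,0,0,-0.4],[0,0,-0.02,0,0,0,-0.4],[0,0.02,0,0,0,0,-0.4]]'; python3 -m inch '[[0,0.035,0,0,0,0,-0.4],[0,0.04,0,0,0,0,-0.4],[0,0.04,0,0,0,0,-0.4],[0,0.04,0,0,0,0,-0.4],[0,0.04,0,0,0,0,-0.4],[0,0.03,0,0,0,0,-0.4],[0,0,0,0,0,0,-0.4],[0,0,0,0,0,0,-0.4]]'
python3 - <<'E'
from h import *
f={n:eyes.grab_frame(n) for n in("side","top")}
cv2.imwrite("pics/side8.png",f["side"]["img"]);cv2.imwrite("pics/top8.png",f["top"]["img"])
a=f["side"]["img"][140:330,130:400];b=f["top"]["img"][195:305,165:245]
a=cv2.resize(a,(400,280),interpolation=2);b=cv2.resize(b,(400,550),interpolation=2)
a=cv2.copyMakeBorder(a,0,270,0,0,0);cv2.imwrite("pics/c8.png",cv2.hconcat([a,b]))
E
```

```text
clock: 36.45
eef_pos: [421.2, 296.6, 36.9]
tcp_rot: [3.142, 0.0, 0.002]
contact_force: [-0.5, 0.3, 0.3]
opening: 0.704
grasp_force: 0.0
clock: 37.25
eef_pos: [422.9, 278.7, 300.9]
tcp_rot: [-3.137, -0.006, 0.003]
contact_force: [0.6, 0.3, -0.3]
opening: 0.698
grasp_force: 0.0
clock: 38.05
eef_pos: [421.6, 51.3, 297.0]
tcp_rot: [-3.141, -0.0, -0.0]
contact_force: [-0.5, -0.1, -0.3]
opening: 0.7
grasp_force: 0.0
```

View pics/c8.png

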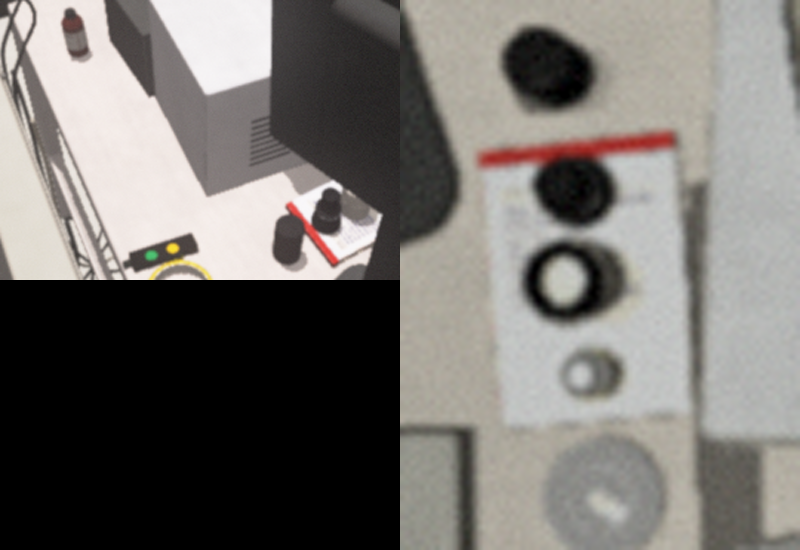

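The final view shows everything upright. From far to near: eyepiece (575,190), ring on canister (565,282), objective (592,374). The dropper is still at its place, (75,33) in the side half. One numeric check of the pad corners before handing in.

```bash
python3 - <<'E'
from h import *
np.set_printoptions(precision=1,suppress=True)
t=eyes.grab_frame("top");T=lambda p:((p[0]+.5)/5-.5+165,(p[1]+.5)/5-.5+195)
c=np.array([plane(t,T(p),10)[:2] for p in[(79,151),(275,131),(290,413),(106,427)]]);print(c,c.mean(0))
a=c[:2].mean(0)-c[2:].mean(0);L=np.linalg.norm(a);a/=L;n=np.array([-a[1],a[0]]);print("L",L,"yaw",np.degrees(np.arctan2(a[1],a[0])))
for k,X in dict(can=(373.8,292),obj=(327.5,287.6),eye=(421.3,296.7)).items(): d=np.array(X)-c.mean(0);print(k,d@a,d@n)
print(np.array(proj(t,[[327.5,287.6,10],[327.5,287.6,54],[421.3,296.7,73],[373.8,292,78]])-[165,195])*5+[400,0])
E
```

```text
[[443.8 351.1]
 [452.9 246.4]
 [305.2 238.3]
 [298.7 335.2]] [375.2 292.7]
L 146.85421029324144 yaw 4.675513950691532
can -1.4070999441702043 -0.6359109824366307
obj -47.911683381014086 -1.2472368903010624
eye 46.31794404135306 0.1766015281557003
[[594.3 368.9]
 [576.1 371.1]
 [550.8 181.7]
 [557.1 277.5]]
```

```bash
python3 -c "
from rig import r
print(r.sign_off())"
```

```text
the job is handed in; nothing more can be done
None
```

The job is handed in: the canister with the ring on top is at the pad's centre, the objective stands on the carrier side and the eyepiece on the black-canister side, all upright and within about 1.5 mm of target by measurement, with the dropper bottle untouched.

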